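# Set the calibrator and present its terminal cover

### The arm

A 6-joint arm with a two-finger parallel gripper is mounted at the origin on the work surface. World frame = base frame: x ahead of the robot, y to its left, z up, the work surface at z = 0. Lengths are in m, angles in rad, forces in N, time in s.
With the tool pointing down it reaches from about 0.25 to 0.725 m from the base axis. Payload 4 kg.
Tool frame: the origin (TCP) lies between the finger pads; the fingertips stand 11 mm ahead of it and the grasp point (between the pads) lies 8 mm behind it (manip.tips_ahead is the distance from the TCP to the fingertips, in m); z points along the fingers, x is the direction in which the jaws open and shut, and the axes are right-handed (so a half turn about z gives the same grasp; the last joint's range is limited). The gripper opens to 85 mm and grips with 20 to 120 N. Pads are 22 mm wide; open, the fingers measure 114 mm over their backs; the gripper's body (76 mm by 85 mm) begins 54 mm behind the grasp point. The pads swing forward as they close: fully open they stand 13 mm farther back than shut.
Start: joints at [1.299, 0.241, 0.005, 1.335, 0, 1.571], TCP at [0.134, 0.482, 0.242] pointing down, gripper open.
Joint ranges: [-2.72, 2.72], [-1.05, 1.87], [-1.09, 1.28], [-1.99, 2.15], [-1.42, 1.44], [-3.14, 3.14]. Speed limits (rad/s): [2.79, 2.79, 3.14, 3.14, 3.14, 3.14].

### API

Orientations are given as a unit quaternion [x, y, z, w].
In Python, from bench import manip gives the robot as it stands.
- The arm moves only by the tool send_rows, never from a script. Its argument "plan" is a list of rows, each a list of 5 numbers: the shift along the tool's x, y, z in mm, then the turn about the tool's z in rad, then the closure, from 0 (fully open) to 1 (shut). A call has exactly 5 rows; each row shifts and turns the commanded pose from where the row before left it, along the tool's axes as they then stand; what a row does not reach is not made up. A row lasts 1/8 s, in which the tool goes at most 62.5 mm and 10.7 degrees, less where a joint would pass 70% of its speed; a pose out of reach is approached as far as the arm can. A call is refused whole if a number of a shift passes 62.5 or a number of a turn 0.188, either way. A call with a gripper value outside its range is refused whole. The fingers move at their own pace and stop on an object; the grip force is fixed at half the most. Time passes only in rows, so rows that do not move let the fingers close, or fill a call up. It gives the time, the measured TCP pose, the force and the opening at its end, in the units of the state.
- manip.get_state(): the state, without advancing time (a new reading comes with each control period).
- manip.snapshot(name): name is "side" or "top"; returns the picture (420x560x3 uint8, red, green, blue); there is no depth.
- manip.get_calibration(name): a dict with "vertical_fov" (degrees; the focal length in pixels is half the picture's height over the tangent of half this angle, whatever the lens; pixels are square), "cx", "cy" (the principal point, pixels), "k1" (the pictures are not rectified: a ray, as slopes to the right and down, at radius r is drawn at 1 + k1 r^2 times it, then the intrinsics apply), "R" (3x3) and "t" (3): a world point X has camera coordinates R X + t. Camera axes: x right, y down, z forward; pixel columns grow to the right and rows downward; lengths in m; the calibration is good to about 2 mm. A picture is of the moment at which its call begins. get_calibration takes no time and is no camera call.
- manip.sign_off(): hands the job in, once; it reports no verdict.
The state is a dict: "clock": time; "qpos": joint angles; "joint_vel": joint speeds; "tau": joint torques, N m; "tcp_pos": TCP position; "eef_rot": TCP orientation; "contact_force": force on the tool from outside, world axes, zero at the start; "wrist_torque": the same for the moment, N m; "gripper_width": opening from 0.0 (shut) to 1.0 (fully open).
Only numpy, scipy, OpenCV 4.12 (cv2) and the standard library are available. Lean on these libraries where they do the work, as an engineer would, in place of code of your own. Each camera call takes 0.05 s, during which the arm holds its last target.

### The job

First turn the black knob on the grey calibration box clockwise until its white pointer meets the red mark on the dial and leave it there. Then pick up the blue cover plate by its handle and hold it level and still, hovering about 15 mm above the box's aluminium flange and never touching it to the box, the right way round (odd holes together) with all four holes centred over the threaded holes, so that a colleague can start the screws. Finish while still holding it there in the gripper, and leave the screwdriver, cup and tape where they are.

Things in the scene. Friction and masses are not known exactly. Their poses are not given: they have to be found in the camera images.
- knob_grip (a point): grip point of the black knob, on its vertical axis 108 mm above the bench. The knob is a 52 mm disc (8 mm high, underside 3 mm above the panel) with an upright grip bar 46 mm long and 14 mm wide whose top is 119 mm above the bench, 11 mm above this point. x axis along the bar, white pointer at the -x end (also a white stripe on the bar top). Pinch it across the 14 mm
- knob (a joint): angle of the knob in rad, 0 to 2.6, stops at both ends; grows as the knob is turned clockwise seen from above. At 0 the pointer points along the box's -x. Light friction (about 0.04 N m), it stays where it is left
- pointer (a point): tip of the knob's white pointer line, 34 mm from the knob's axis, just above the dial
- mark (a point): inner tip of the single red index mark (10 x 5 mm) on the silver dial (92 mm disc with black ticks) that is fixed on the box around the knob; 34 mm from the knob's axis. The mark lies 0.55 to 1.5 rad clockwise of the pointer at the start; the knob is at the mark when the pointer meets it
- seat (a point): centre of the top face of the raised aluminium flange on the right part of the grey box: 110 mm along the box's x, 90 mm along its y, 18 mm high (top 98 mm above the bench), a 50 x 36 mm window in the middle showing a green circuit board, four 6 mm threaded holes. Axes are the box's, z up; the knob's axis lies at x 0, y +145 mm from this point
- handle (a point): centre of the black bar handle on the blue cover, 38 mm above the plate's underside, over the plate's middle. The bar is 64 mm long (plate's x), 12 mm wide, 12 mm high, on two 10 mm posts 26 mm either side of centre; 28 mm is free below it. Axes: x along the bar, z up; x and y agree with the seat's when the plate is the right way round
- cover: blue cover plate, 110 mm (x) x 90 mm (y) x 4 mm, about 0.2 kg with its handle, four 12 mm through holes; lies loose, handle up, on a black rubber mat 190 mm square and 3 mm thick. Origin at the centre of its underside, axes as for the handle
- box: grey calibration box, 220 mm (x) x 320 mm (y) x 80 mm high, fixed to the bench, blue belt, white top panel, knob on its left part and flange on its right part; binding posts 12 mm high at the back left. Origin at the centre of its footprint on the bench; x points from its front (robot side) to its back, y to the left, z up
- driver: bystander: screwdriver 170 mm long, lying on the bench; origin on the bench below it
- cup: bystander: white ceramic cup, 60 mm across, 50 mm high; origin under its centre
- tape: bystander: yellow roll of tape lying flat, 68 mm across, 18 mm high; origin under its centre
- thread0 (a point): mouth of the 6 mm threaded hole 0 in the flange's top face, at x -42, y -34 mm from the flange's centre (a corner hole)
- hole0 (a point): centre, on the underside, of the 12 mm hole 0 in the cover plate, at x -42, y -34 mm from the plate's centre (a corner hole); belongs over threaded hole 0
- thread1 (a point): mouth of the 6 mm threaded hole 1 in the flange's top face, at x 42, y -34 mm from the flange's centre (a corner hole)
- hole1 (a point): centre, on the underside, of the 12 mm hole 1 in the cover plate, at x 42, y -34 mm from the plate's centre (a corner hole); belongs over threaded hole 1
- thread2 (a point): mouth of the 6 mm threaded hole 2 in the flange's top face, at x -42, y 34 mm from the flange's centre (a corner hole)
- hole2 (a point): centre, on the underside, of the 12 mm hole 2 in the cover plate, at x -42, y 34 mm from the plate's centre (a corner hole); belongs over threaded hole 2
- thread3 (a point): mouth of the 6 mm threaded hole 3 in the flange's top face, at x 20, y 34 mm from the flange's centre (the odd one, set 22 mm inwards from its corner; an orange paint dot lies in that corner)
- hole3 (a point): centre, on the underside, of the 12 mm hole 3 in the cover plate, at x 20, y 34 mm from the plate's centre (the odd one, set 22 mm inwards from its corner; an orange paint dot lies in that corner); belongs over threaded hole 3

How it is judged:
By the outcome, as a careful person would: the job done as asked, in the order asked, and still so for the second after the job is handed in, while the arm keeps its last pose, push and grip.
It also fails if it takes over 58 s, if anything falls off the work surface, if the arm or the gripper's body presses on something with over 40 N, if the wrist force passes 120 N, or if a joint passes its speed limit or range.

## Working session

There is one attempt and no reset: what is moved stays moved. The work goes in short steps, Python scripts to look and compute and a tool call to move; the robot and the scene stay as the last step left them, time stands still between calls to the robot, and variables do not carry over. Pictures are saved under pics/ and viewed, and the job is handed in when it is done.

Besides the shell and the picture viewer there is one more tool, called after ">>>" as name(argument=value, ...), one argument or row to a line, values as JSON. send_rows: Moves the arm, as the interface text tells. Its arguments: {"type":"object","properties":{"plan":{"type":"array"}},"required":["plan"]}

```bash
ls; mkdir -p pics; python3 - <<'E'
from bench import manip
import cv2
for n in("side","top"):
    im=manip.snapshot(n); cv2.imwrite(f"pics/{n}0.png",im[:,:,::-1]); c=manip.get_calibration(n); print(n,c)
print(manip.get_state(), manip.tips_ahead)
E
```

```text
pics
side {'vertical_fov': 51.372774586264384, 'cx': 284.68362510705566, 'cy': 205.33669171979926, 'k1': -0.140602637194215, 'R': array([[ 0.99819726, -0.05896361,  0.01120331],
       [-0.03377412, -0.70614568, -0.70726062],
       [ 0.04961381,  0.70560723, -0.70686413]]), 't': array([-0.60259234,  0.0987902 ,  1.06045015])}
top {'vertical_fov': 49.695258800961696, 'cx': 278.7700602860422, 'cy': 209.8885428471382, 'k1': -0.043759958167616964, 'R': array([[ 0.01431759, -0.99989176,  0.00338797],
       [-0.99362188, -0.01460667, -0.11181326],
       [ 0.11185065, -0.00176546, -0.99372346]]), 't': array([0.02467842, 0.61230201, 1.41100363])}
{'clock': 0.1, 'qpos': array([1.29896342e+00, 2.41340768e-01, 3.85060956e-03, 1.33517997e+00,
       6.27991691e-06, 1.57078174e+00]), 'joint_vel': array([ 1.87815338e-03, -1.76649651e-03,  4.47652695e-03, -1.05124111e-04,
       -7.60801864e-05, -1.24312731e-03]), 'tau': array([ 1.43008070e-03, -3.73137903e+01,  2.53010434e+01,  1.08947960e-02,
        1.18694188e-04,  5.41878563e-06]), 'tcp_pos': array([0.13410168, 0.48111943, 0.2414972 ]), 'eef_rot': array([ 7.96392595e-01,  6.04779263e-01, -7.48048413e-04,  5.64106887e-04]), 'contact_force': array([ 0.1593693 , -0.25929013, -0.72786948]), 'wrist_torque': array([-0.03135167,  0.03464471, -0.00640215]), 'gripper_width': 0.9999298451140275} 0.011
```

View pics/side0.png

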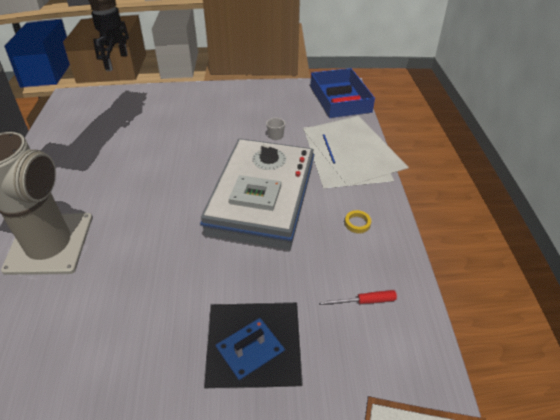

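View pics/top0.png

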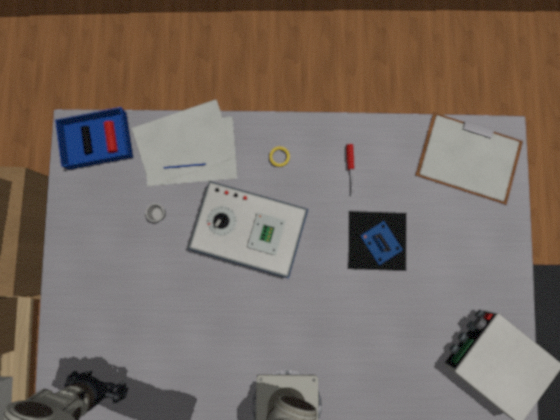

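The side view shows the box at about (262,188), its knob at (268,156), the flange at (256,191) and the cover at (250,347) on the mat. The top view shows the knob at (220,221), the flange at (266,234) and the cover at (382,242). I'll enlarge crops and build helpers next.

```bash
cat > h.py <<'E'
import numpy as np, cv2
from bench import manip
C={n:manip.get_calibration(n) for n in("side","top")}
def f(c): return 210/np.tan(np.radians(c["vertical_fov"]/2))
def proj(n,X):
    c=C[n];X=np.atleast_2d(X)@c["R"].T+c["t"];s=X[:,:2]/X[:,2:]
    s=s*(1+c["k1"]*(s**2).sum(1,keepdims=True)); return s*f(c)+[c["cx"],c["cy"]]
def ray(n,uv):
    c=C[n];uv=np.atleast_2d(np.asarray(uv,float));d=(uv-[c["cx"],c["cy"]])/f(c);s=d.copy()
    for _ in range(30): s=d/(1+c["k1"]*(s**2).sum(1,keepdims=True))
    return -c["R"].T@c["t"], np.c_[s,np.ones(len(s))]@c["R"]
def plane(n,uv,z):
    o,d=ray(n,uv); return o+d*((z-o[2])/d[:,2:])
def tri(us,ut):
    o1,d1=ray("side",us);o2,d2=ray("top",ut);P=[];G=[]
    for a,b in zip(d1,d2):
        x=np.linalg.lstsq(np.c_[a,-b],o2-o1,rcond=None)[0];p=o1+a*x[0];q=o2+b*x[1];P.append((p+q)/2);G.append(np.linalg.norm(p-q))
    return np.array(P),np.array(G)
def crop(im,x,y,w,h,s,fn):
    cv2.imwrite(fn,cv2.resize(im[y:y+h,x:x+w,::-1],None,fx=s,fy=s,interpolation=cv2.INTER_CUBIC))
E
python3 - <<'E'
from h import *
s=cv2.imread("pics/side0.png")[:,:,::-1];t=cv2.imread("pics/top0.png")[:,:,::-1]
crop(s,195,130,130,115,5,"pics/s_box.png");crop(t,180,175,135,110,5,"pics/t_box.png")
crop(s,200,295,110,95,5,"pics/s_cov.png");crop(t,340,205,75,70,8,"pics/t_cov.png")
print(f(C["side"]),f(C["top"]))
E
```

```text
436.61320527119926 453.49120410159384
```

View pics/s_box.png

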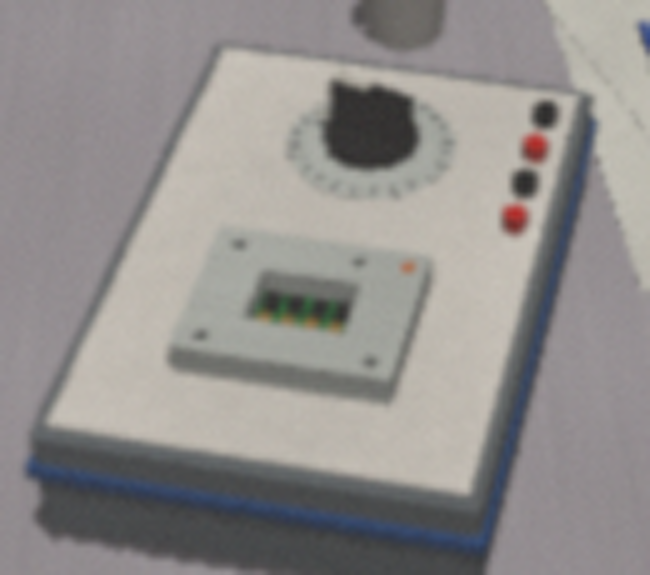

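View pics/t_box.png

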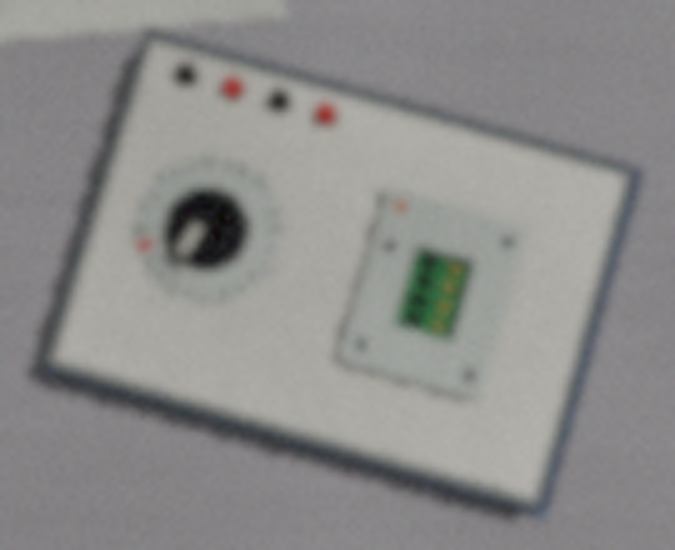

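View pics/s_cov.png

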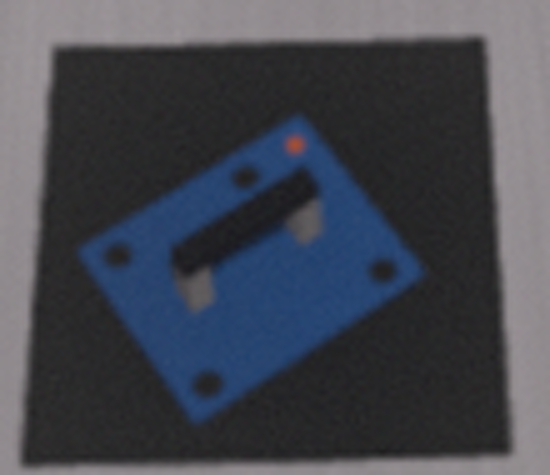

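View pics/t_cov.png

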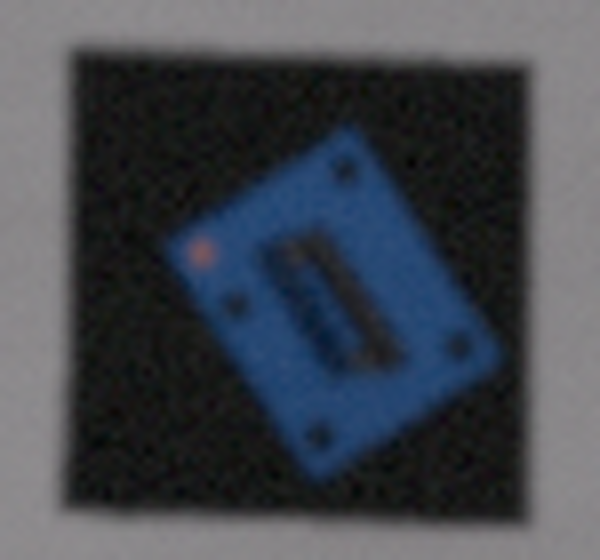

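The box is yawed about -15°, with the flange's odd hole and orange dot at the back left. The red mark is at crop (145,244) in the top view, and the pointer stripe is at about (185,245). The plate's odd corner has its orange dot at (203,252) in the top crop. Next I measure centroids and cast rays to the known heights.

```bash
cat >> h.py <<'E'
def c2p(x,y,s,ox,oy): return ((x+.5)/s-.5+ox,(y+.5)/s-.5+oy)
def blob(im,p,r=3,dark=True,it=4):
    g=im.astype(float).sum(2) if im.ndim==3 else im
    p=np.array(p,float)
    for _ in range(it):
        x0,y0=np.round(p).astype(int);yy,xx=np.mgrid[y0-r:y0+r+1,x0-r:x0+r+1]
        w=g[y0-r:y0+r+1,x0-r:x0+r+1]; b=np.median(w); d=(b-w) if dark else (w-b)
        d=np.clip(d-0.3*d.max(),0,None); d*=((xx-p[0])**2+(yy-p[1])**2<=(r+.5)**2)
        p=np.array([(xx*d).sum(),(yy*d).sum()])/d.sum()
    return p
H=np.array([[-42,-34],[42,-34],[-42,34],[20,34]])/1000.
def rigid(L,W):
    a=L-L.mean(0);b=W-W.mean(0);th=np.arctan2((a[:,0]*b[:,1]-a[:,1]*b[:,0]).sum(),(a*b).sum())
    R=np.array([[np.cos(th),-np.sin(th)],[np.sin(th),np.cos(th)]]);t=W.mean(0)-R@L.mean(0)
    return t,th,np.linalg.norm(L@R.T+t-W,axis=1)
E
python3 - <<'E'
from h import *
np.set_printoptions(precision=4,suppress=True)
im={"side":cv2.imread("pics/side0.png")[:,:,::-1],"top":cv2.imread("pics/top0.png")[:,:,::-1]}
th={"side":[c2p(*q,5,195,130) for q in [(200,335),(371,362),(238,244),(359,262)]],
    "top":[c2p(*q,5,180,175) for q in [(469,375),(507,242),(361,344),(390,245)]]}
ho={"side":[c2p(*q,5,200,295) for q in [(207,384),(382,270),(118,255),(245,176)]],
    "top":[c2p(*q,8,340,205) for q in [(458,345),(346,168),(318,435),(235,305)]]}
for nm,d,z in (("seat",th,.098),("cover",ho,.007)):
    B={}
    for n in im:
        p=np.array([blob(im[n],q,2 if nm=="seat" else 3) for q in d[n]]);B[n]=p
        W=plane(n,p,z)[:,:2];t,a,r=rigid(H,W);print(nm,n,p.round(1).tolist(),"t",t,"yaw",a,"res",r)
    P,G=tri(B["side"],B["top"]);print(P,G); print(rigid(H,P[:,:2]))
E
```

```text
seat side [[234.7, 196.6], [268.7, 201.9], [242.4, 178.4], [266.3, 181.9]] t [0.5343 0.07  ] yaw -0.2659842751673838 res [0.0002 0.0001 0.0002 0.0001]
seat top [[273.5, 249.6], [281.0, 222.9], [251.7, 243.4], [257.5, 223.7]] t [0.5334 0.0701] yaw -0.2646279728443703 res [0.0002 0.0001 0.0003 0.0001]
[[0.4844 0.048  0.0983]
 [0.5655 0.0263 0.0979]
 [0.5022 0.1142 0.0974]
 [0.5621 0.0977 0.0978]] [0.0008 0.001  0.0009 0.0008]
(array([0.5338, 0.0701]), np.float64(-0.26478653855538914), array([0.0003, 0.    , 0.0003, 0.0001]))
cover side [[241.1, 371.4], [276.2, 348.7], [223.1, 345.7], [248.7, 330.1]] t [ 0.5146 -0.2989] yaw 0.5726417652465544 res [0.0001 0.0001 0.0001 0.0001]
cover top [[397.3, 247.8], [382.7, 225.8], [379.5, 259.2], [369.0, 242.8]] t [ 0.514 -0.299] yaw 0.5773130365057444 res [0.0008 0.0003 0.0005 0.0002]
[[ 0.4976 -0.3508  0.0084]
 [ 0.5683 -0.3045  0.0066]
 [ 0.4605 -0.293   0.0065]
 [ 0.5126 -0.2594  0.0066]] [0.0005 0.0002 0.0008 0.0009]
(array([ 0.5144, -0.2989]), np.float64(0.5752231583001668), array([0.0005, 0.0002, 0.0003, 0.0001]))
```

```bash
python3 - <<'E'
from h import *
np.set_printoptions(precision=4,suppress=True)
t=cv2.imread("pics/top0.png")[:,:,::-1]
crop(t,200,200,42,42,14,"pics/t_knob.png")
s,yaw=np.array([.534,.070]),-.265
R=np.array([[np.cos(yaw),-np.sin(yaw)],[np.sin(yaw),np.cos(yaw)]])
k=s+R@[0,.145];print("knob",k, proj("top",[*k,.119]),proj("top",[*k,.081]))
g=t.astype(float);red=g[:,:,0]-g[:,:,1:].mean(2)
m=red[215:230,200:215];print(np.round(m[4:14]).astype(int))
p=blob(red,c2p(145,244,5,180,175),3,dark=False);w=plane("top",p,.081)[0,:2]-k
def ang(v): v=R.T@v; return np.arctan2(-v[1],-v[0])*-1  # clockwise angle from box -x
v=R.T@w; print("mark px",p,"rel box",v,"r",np.hypot(*v))
# clockwise from -x: -x -> +y -> +x
print("mark knob angle",np.arctan2(v[1],-v[0]))
E
```

```text
knob [0.572  0.2099] [[219.7546 219.1098]] [[221.3093 220.2415]]
[[ 4  5  4  4  5  4  2  0 -2  0 -2 -2 -3 -2 -2]
 [ 4  4  4  4  5  4  2  0  0 -2  0  0  0 -2 -2]
 [ 3  3  4  4  4  4  2  2  4  5  4  0 -2  0 -2]
 [ 4  4  4  4  4  4  5 11 16 18 10  4  0  0  1]
 [ 5  4  4  6  4  4  8 21 36 38 21  7  2  0  1]
 [ 4  4  5  4  3  6 10 24 37 34 18  5  0  0  1]
 [ 4  6  4  4  4  6  6 14 19 16  8  4  0  0  2]
 [ 6  4  3  4  3  4  4  5  7  4 -1  0  0 -2  0]
 [ 4  4  4  5  5  4  4  4  2  0 -2 -1 -1 -2 -2]
 [ 4  3  6  4  6  5  5  2  2  0  0 -2 -2 -2  0]]
mark px [208.4091 223.4876] rel box [-0.0206  0.0353] r 0.04082598587593439
mark knob angle 1.042951101522745
```

View pics/t_knob.png

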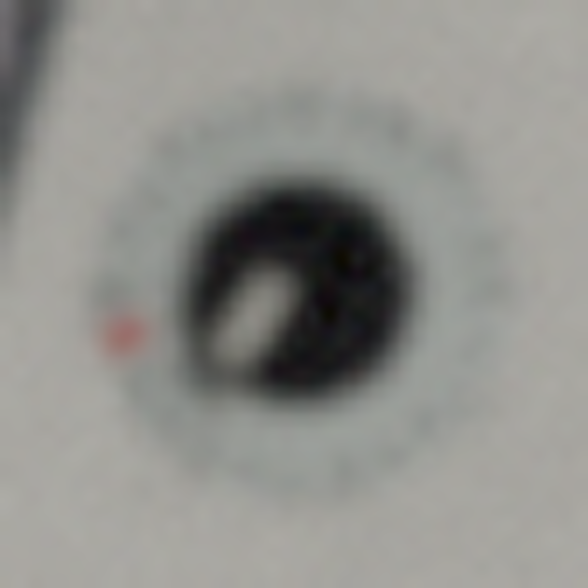

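The top crop shows the mark at (125,335). The white bar stripe runs from about (275,272) to (228,358), and the bar end is near (210,375). Next I get the bar angle numerically.

```bash
cat > knob.py <<'E'
from h import *
np.set_printoptions(precision=4,suppress=True)
yaw=-.265;R=np.array([[np.cos(yaw),-np.sin(yaw)],[np.sin(yaw),np.cos(yaw)]]);k=np.array([.534,.070])+R@[0,.145]
kang=lambda v:np.arctan2((R.T@v)[1],-(R.T@v)[0])
def stripe(img,n="top",thr=110,rad=7.5):
    g=img.astype(float).mean(2);c=proj(n,[*k,.119])[0]
    x0,y0=np.round(c).astype(int);S=10
    cr=cv2.resize(g[y0-15:y0+16,x0-15:x0+16],None,fx=S,fy=S,interpolation=cv2.INTER_CUBIC)
    m=(cr>thr).astype(np.uint8);yy,xx=np.mgrid[:310,:310];u=(xx+.5)/S-.5+x0-15;v=(yy+.5)/S-.5+y0-15
    m[(u-c[0])**2+(v-c[1])**2>rad**2]=0
    nl,l,st,ce=cv2.connectedComponentsWithStats(m)
    i=1+np.argmax(st[1:,4]);s=l==i
    W=plane(n,np.c_[u[s],v[s]],.119)[:,:2]-k
    cen=W.mean(0);_,sv,vt=np.linalg.svd(W[::7]-cen,full_matrices=False);d=vt[0]*np.sign(vt[0]@cen)
    L=(W-cen)@d
    return kang(cen),kang(d),np.hypot(*cen),L.min(),L.max(),len(W)
if __name__=="__main__":
    t=cv2.imread("pics/top0.png")[:,:,::-1];s=cv2.imread("pics/side0.png")[:,:,::-1]
    for th in(90,110,130): print(stripe(t,thr=th,rad=7))
    for a in(0.3,1.043):
        m=[*(k+R@(np.array([-np.cos(a),np.sin(a)])*.039)),.081];print(a,proj("side",m),proj("top",m))
    print(k,proj("side",[*k,.119]))
    crop(s,240,132,60,45,12,"pics/s_knob.png")
E
python3 knob.py
```

```text
(np.float64(0.3105788549151735), np.float64(0.2780344870659637), np.float64(0.011375260700921411), np.float64(-0.010437546280756386), np.float64(0.009466446184862157), 2035)
(np.float64(0.3057431161933139), np.float64(0.2858046707069931), np.float64(0.01198590718631921), np.float64(-0.008648621545407128), np.float64(0.008607399115646053), 1259)
(np.float64(0.31254565015108665), np.float64(0.31424938663455315), np.float64(0.011338763539892376), np.float64(-0.004199068540772301), np.float64(0.004482908000910275), 266)
0.3 [[256.4861 154.3314]] [[214.2134 230.8315]]
1.043 [[264.6555 150.3234]] [[208.9861 223.3418]]
[0.572  0.2099] [[268.5581 147.5691]]
```

View pics/s_knob.png

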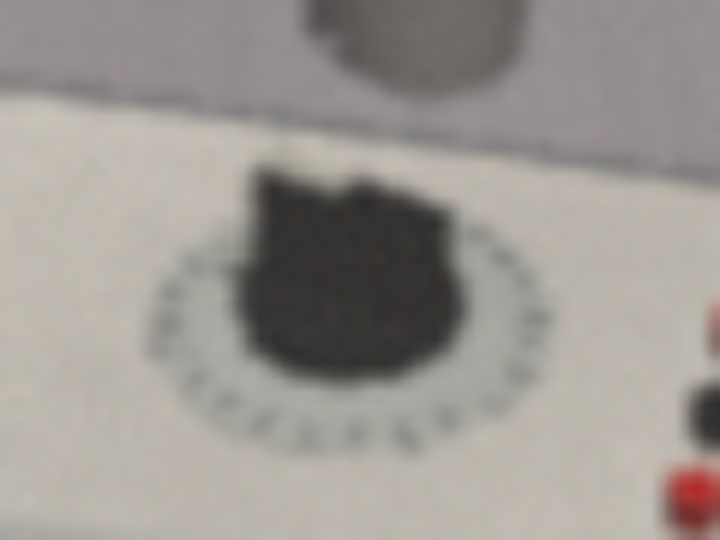

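Knob angle now is about 0.305 rad and the mark is at about 1.043 rad, so the turn is about 0.74 rad clockwise. Moving above the knob first.

```bash
cat > rem.py <<'E'
import sys
from h import *
np.set_printoptions(precision=4,suppress=True)
# usage rem.py x y z jawangle
s=manip.get_state();from scipy.spatial.transform import Rotation as Ro
M=Ro.from_quat(s["eef_rot"]).as_matrix();ph=np.arctan2(M[1,0],M[0,0])
a=[float(v) for v in sys.argv[1:]]
d=np.array(a[:3])-s["tcp_pos"]
print("clk",s["clock"],"tcp",s["tcp_pos"],"phi",round(ph,4),"tilt",np.degrees(np.arccos(-M[2,2])).round(2),"q",s["qpos"],"F",s["contact_force"],"w",s["gripper_width"])
print("tool shift mm",M.T@d*1000,"turn",round((ph-a[3]+np.pi)%(2*np.pi)-np.pi,4))
E
python3 rem.py .572 .21 .2 1.001
```

```text
clk 0.1 tcp [0.1341 0.4811 0.2415] phi 1.299 tilt 0.11 q [1.299  0.2413 0.0039 1.3352 0.     1.5708] F [ 0.1594 -0.2593 -0.7279] w 0.9999298451140275
tool shift mm [-143.5186  494.6119   41.7631] turn 0.298
```

>>> send_rows(
  plan=[
    [-14,49,0,0,0],
    [-14,49,0,0,0],
    [-14,49,0,0,0],
    [-14,49,0,0,0],
    [-14,49,0,0,0],
  ],
)

```text
clock: 0.72
tcp_pos: [0.3525, 0.3473, 0.2419]
eef_rot: [0.796, 0.605, -0.0, 0.0]
contact_force: [-0.4, -0.2, 0.7]
gripper_width: 1.003
```

>>> send_rows(
  plan=[
    [-14,49,0,0,0],
    [-14,49,0,0,0],
    [-14,49,0,0,0],
    [-14,49,0,0,0],
    [-14,49,0,0,0],
  ],
)

```text
clock: 1.35
tcp_pos: [0.5697, 0.2141, 0.2417]
eef_rot: [0.796, 0.605, -0.0, -0.0]
contact_force: [0.4, 1.0, 0.7]
gripper_width: 0.997
```

>>> send_rows(
  plan=[
    [0,0,8,0.1,0],
    [0,0,8,0.1,0],
    [0,0,8,0.1,0],
    [0,0,8,0,0],
    [0,0,8,0,0],
  ],
)

```text
clock: 1.98
tcp_pos: [0.5685, 0.2152, 0.2016]
eef_rot: [0.877, 0.48, -0.0, -0.0]
contact_force: [0.3, -0.8, -0.4]
gripper_width: 1.002
```

```bash
python3 rem.py .572 .21 .105 1.001
```

```text
clk 1.975 tcp [0.5685 0.2152 0.2016] phi 1.0005 tilt 0.03 q [0.3619 0.4753 0.2389 1.3351 0.     0.9322] F [ 0.2806 -0.7956 -0.3919] w 1.002078147454156
tool shift mm [-2.4581  5.8071 96.5604] turn -0.0005
```

>>> send_rows(
  plan=[
    [-2.5,5.8,20,0,0],
    [0,0,30,0,0],
    [0,0,26,0,0],
    [0,0,14,0,0],
    [0,0,6,0,0],
  ],
)

```text
clock: 2.6
tcp_pos: [0.5718, 0.21, 0.1055]
eef_rot: [0.878, 0.479, -0.001, -0.0]
contact_force: [0.8, 0.5, 0.2]
gripper_width: 1.003
```

```bash
python3 rem.py .572 .21 .105 1.001; python3 - <<'E'
from h import *
t=manip.snapshot("top");s=manip.snapshot("side");cv2.imwrite("pics/t1.png",t[:,:,::-1]);cv2.imwrite("pics/s1.png",s[:,:,::-1])
crop(s,225,110,90,70,8,"pics/s1k.png")
E
```

```text
clk 2.6 tcp [0.5718 0.21   0.1055] phi 0.9995 tilt 0.07 q [0.3519 0.5413 0.0884 1.119  0.     0.9231] F [0.7672 0.491  0.2231] w 1.0028106074253516
tool shift mm [0.1343 0.1206 0.5196] turn -0.0015
```

View pics/s1k.png

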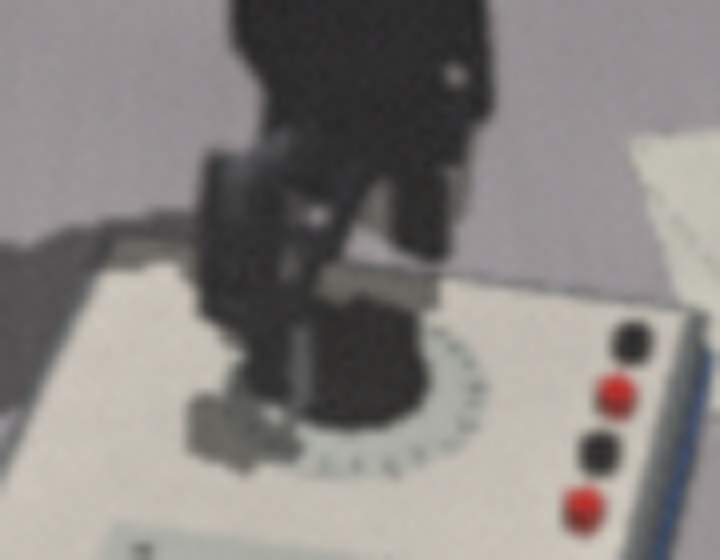

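The open fingers straddle the knob bar at about (340,350) in the crop. I'll close on it.

>>> send_rows(
  plan=[
    [0,0,0,0,1],
    [0,0,0,0,1],
    [0,0,0,0,1],
    [0,0,0,0,1],
    [0,0,0,0,1],
  ],
)

```text
clock: 3.32
tcp_pos: [0.5718, 0.2094, 0.1069]
eef_rot: [0.878, 0.479, -0.0, 0.0]
contact_force: [-3.0, -2.7, 5.0]
gripper_width: 0.15
```

```bash
python3 rem.py .572 .21 .105 .263
```

```text
clk 3.325 tcp [0.5718 0.2094 0.1069] phi 0.9986 tilt 0.06 q [ 0.3514  0.5394  0.0891  1.1212 -0.0008  0.9236] F [-2.9717 -2.6656  4.9701] w 0.14984602327957638
tool shift mm [ 0.6312 -0.1778  1.8681] turn 0.7356
```

>>> send_rows(
  plan=[
    [0,0,-3,0,1],
    [0,0,0,0.08,1],
    [0,0,0,0.12,1],
    [0,0,0,0.12,1],
    [0,0,0,0.12,1],
  ],
)

```text
clock: 3.95
tcp_pos: [0.5719, 0.2094, 0.107]
eef_rot: [0.962, 0.274, -0.001, 0.0]
contact_force: [2.3, -1.6, -9.0]
gripper_width: 0.15
```

>>> send_rows(
  plan=[
    [0,0,0,0.12,1],
    [0,0,0,0.12,1],
    [0,0,0,0.056,1],
    [0,0,0,0,1],
    [0,0,0,0,1],
  ],
)

```text
clock: 4.58
tcp_pos: [0.5719, 0.2095, 0.1071]
eef_rot: [0.991, 0.131, -0.001, 0.001]
contact_force: [5.7, -1.6, -18.3]
gripper_width: 0.149
```

```bash
python3 rem.py .572 .21 .108 .263;python3 - <<'E'
from h import *
t=manip.snapshot("top");s=manip.snapshot("side");cv2.imwrite("pics/t2.png",t[:,:,::-1]);cv2.imwrite("pics/s2.png",s[:,:,::-1])
crop(s,225,110,90,70,8,"pics/s2k.png")
E
```

```text
clk 4.575 tcp [0.5719 0.2095 0.1071] phi 0.2634 tilt 0.14 q [ 0.3514  0.5407  0.0917  1.1242 -0.0007  1.6588] F [  5.6671  -1.6317 -18.2685] w 0.14938585405605073
tool shift mm [ 0.231  -0.4953 -0.9365] turn 0.0004
```

View pics/s2k.png

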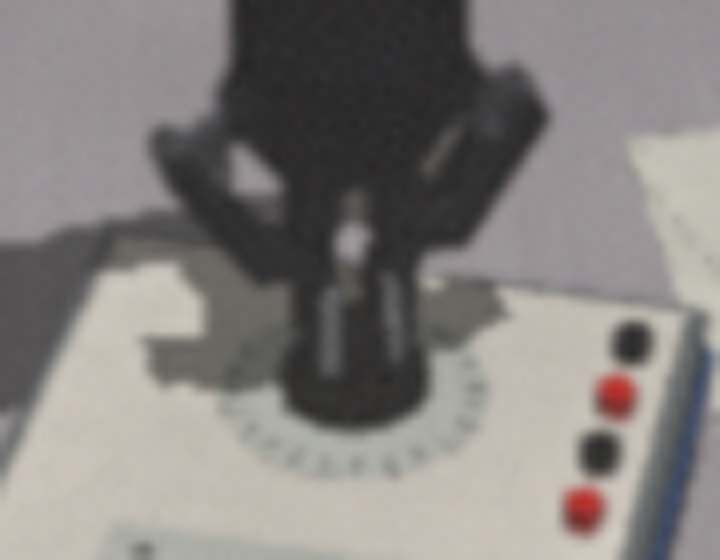

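The fingers hold the bar squarely at about (355,330) and the jaw angle is at target. I'll relieve the vertical pull, open, lift and look.

>>> send_rows(
  plan=[
    [0,0,1.5,0,1],
    [0,0,0,0,1],
    [0,0,0,0,0],
    [0,0,0,0,0],
    [0,0,0,0,0],
  ],
)

```text
clock: 5.3
tcp_pos: [0.5729, 0.2108, 0.1097]
eef_rot: [0.991, 0.131, 0.001, -0.001]
contact_force: [-0.0, -0.3, 0.3]
gripper_width: 0.784
```

>>> send_rows(
  plan=[
    [0,0,0,0,0],
    [0,0,0,0,0],
    [0,0,-10,0,0],
    [0,0,-40,0,0],
    [0,0,-60,0,0],
  ],
)

```text
clock: 5.92
tcp_pos: [0.5709, 0.2095, 0.2174]
eef_rot: [0.991, 0.131, -0.002, 0.0]
contact_force: [1.4, 0.6, 1.0]
gripper_width: 1.002
```

>>> send_rows(
  plan=[
    [0,50,0,-0.18,0],
    [0,50,0,-0.18,0],
    [0,50,0,-0.18,0],
    [0,40,0,-0.18,0],
    [0,20,0,0,0],
  ],
)

```text
clock: 6.55
tcp_pos: [0.6824, 0.0346, 0.2183]
eef_rot: [0.882, 0.471, 0.0, 0.0]
contact_force: [-0.9, -0.3, -0.4]
gripper_width: 0.998
```

```bash
python3 rem.py .5144 -.2989 .2 2.144;python3 - <<'E'
from knob import *
t=manip.snapshot("top");s=manip.snapshot("side");cv2.imwrite("pics/t3.png",t[:,:,::-1]);cv2.imwrite("pics/s3.png",s[:,:,::-1])
crop(s,240,132,60,45,12,"pics/s3k.png");crop(t,200,200,42,42,14,"pics/t3k.png")
for th in (90,110,130): print(stripe(t,thr=th,rad=7))
E
```

```text
clk 6.55 tcp [0.6824 0.0346 0.2183] phi 0.9812 tilt 0.05 q [ 0.0508  0.6342  0.5476  1.4834 -0.0002  0.6404] F [-0.881  -0.3322 -0.3627] w 0.9978323767944534
tool shift mm [-370.6302   45.8197   18.2044] turn -1.1628Traceback (most recent call last):
  File "<stdin>", line 4, in <module>
  File "knob.py", line 12, in stripe
    i=1+np.argmax(st[1:,4]);s=l==i
        ~~~~~~~~~^^^^^^^^^^
    return _wrapfunc(a, 'argmax', axis=axis, out=out, **kwds)
    return bound(*args, **kwds)
ValueError: attempt to get argmax of an empty sequence
```

View pics/t3k.png

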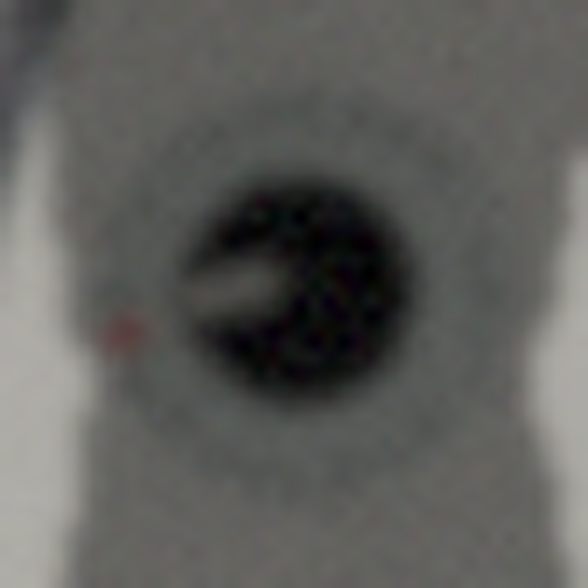

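View pics/s3k.png

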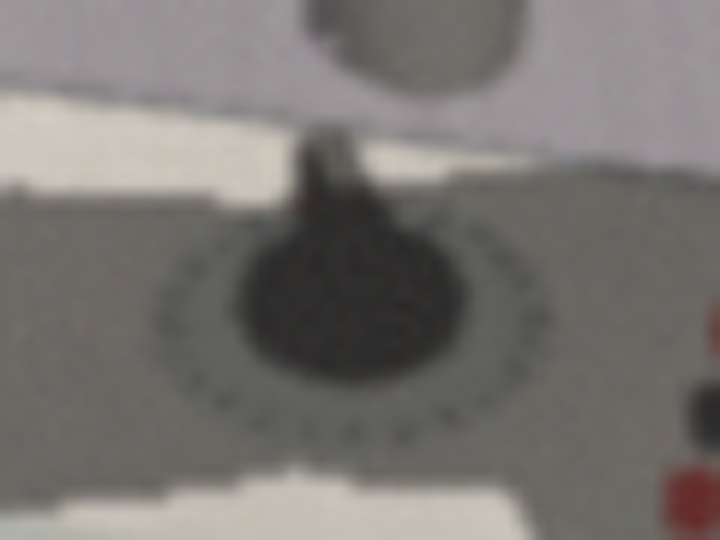

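The knob has turned: its stripe at (240,285) now points at the red mark at (122,335), but it's in shadow. I'll move on above the cover and re-measure in better light.

>>> send_rows(
  plan=[
    [-50,6,0,0,0],
    [-50,6,0,0,0],
    [-50,6,0,0,0],
    [-50,6,0,0,0],
    [-50,6,0,0,0],
  ],
)

```text
clock: 7.28
tcp_pos: [0.5663, -0.1878, 0.2186]
eef_rot: [0.881, 0.472, 0.0, 0.0]
contact_force: [0.1, -1.1, 0.0]
gripper_width: 1.0
```

>>> send_rows(
  plan=[
    [-50,6,0,0,0],
    [-50,6,0,0,0],
    [-20,3,0,-0.17,0],
    [0,0,0,-0.17,0],
    [0,0,0,-0.17,0],
  ],
)

```text
clock: 7.9
tcp_pos: [0.513, -0.2952, 0.2185]
eef_rot: [0.732, 0.681, 0.0, 0.0]
contact_force: [0.1, -0.4, 0.3]
gripper_width: 1.002
```

>>> send_rows(
  plan=[
    [0,0,0,-0.17,0],
    [0,0,0,-0.17,0],
    [0,0,0,-0.17,0],
    [0,0,0,-0.14,0],
    [0,0,0,0,0],
  ],
)

```text
clock: 8.52
tcp_pos: [0.5134, -0.2948, 0.2184]
eef_rot: [0.479, 0.878, 0.0, 0.0]
contact_force: [0.2, -0.5, 0.8]
gripper_width: 0.998
```

```bash
python3 rem.py .5144 -.2989 .2 2.144;python3 - <<'E'
from knob import *
t=manip.snapshot("top");s=manip.snapshot("side");cv2.imwrite("pics/t4.png",t[:,:,::-1]);cv2.imwrite("pics/s4.png",s[:,:,::-1])
crop(s,240,132,60,45,12,"pics/s4k.png");crop(t,200,200,42,42,14,"pics/t4k.png")
for th in (70,90,110,130): print(stripe(t,thr=th,rad=7))
g=t.astype(float);red=g[:,:,0]-g[:,:,1:].mean(2)
p=blob(red,(208.4,223.5),3,dark=False);v=plane("top",p,.081)[0,:2]-k;print(p,kang(v))
E
```

```text
clk 8.525 tcp [ 0.5134 -0.2948  0.2184] phi 2.1423 tilt 0.02 q [-0.5214  0.4349  0.2196  1.3553  0.0002 -1.0929] F [ 0.1589 -0.4501  0.78  ] w 0.9983599227808575
tool shift mm [-3.9864 -1.3656 18.3976] turn -0.0017
(np.float64(1.5494999408722019), np.float64(0.14278587834700873), np.float64(0.010236547646435947), np.float64(-0.02261171466968212), np.float64(0.01605762431970175), 4264)
(np.float64(1.4424220627009978), np.float64(0.018339633913824677), np.float64(0.01115486249765617), np.float64(-0.02258101292005211), np.float64(0.013288504155795829), 3027)
(np.float64(1.0163778318161203), np.float64(1.0865080275394308), np.float64(0.012374028543512279), np.float64(-0.009552789468990104), np.float64(0.008562352226698215), 1476)
(np.float64(1.0074357181886693), np.float64(1.0453681071354324), np.float64(0.011370973027191941), np.float64(-0.006035856350986896), np.float64(0.007149319734831189), 496)
[208.5339 223.4623] 1.0424944772577798
```

View pics/t4k.png

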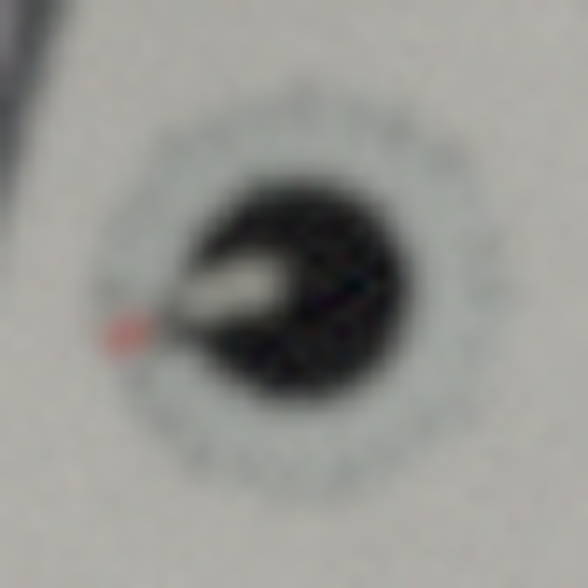

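View pics/s4k.png

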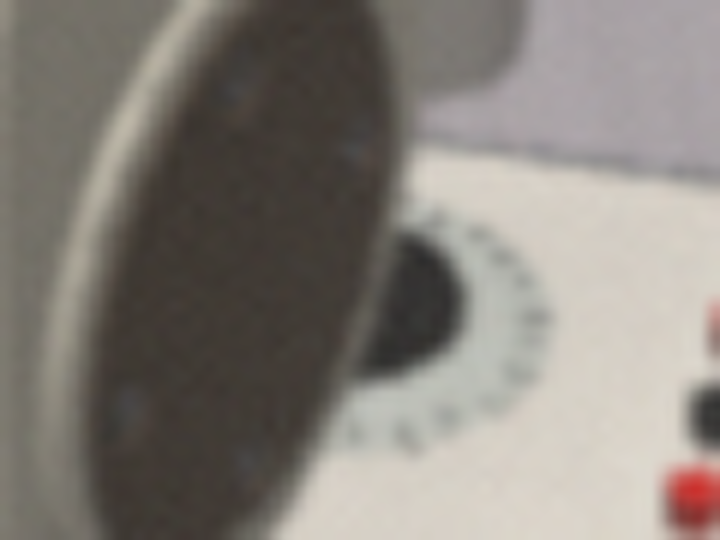

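The bar's end now meets the red mark at (125,335): the bar measures 1.01 to 1.05 rad against 1.042 for the mark. Now the cover grasp, with the TCP at z = 0.033.

>>> send_rows(
  plan=[
    [-4,-1.4,40,0,0],
    [0,0,50,0,0],
    [0,0,45,0,0],
    [0,0,20,0,0],
    [0,0,8,0,0],
  ],
)

```text
clock: 9.25
tcp_pos: [0.5135, -0.2991, 0.0532]
eef_rot: [0.479, 0.878, 0.0, -0.002]
contact_force: [0.2, 1.2, -0.3]
gripper_width: 0.997
```

```bash
python3 rem.py .5144 -.2989 .033 2.144;python3 - <<'E'
from h import *
s=manip.snapshot("side");cv2.imwrite("pics/s5.png",s[:,:,::-1])
crop(s,190,270,130,110,6,"pics/s5c.png")
E
```

```text
clk 9.25 tcp [ 0.5135 -0.2991  0.0532] phi 2.142 tilt 0.18 q [-0.5275  0.5668 -0.0189  0.9881  0.0001 -1.0987] F [ 0.2144  1.1849 -0.2833] w 0.9970641949299058
tool shift mm [-0.3792  0.8941 20.2369] turn -0.002
```

View pics/s5c.png

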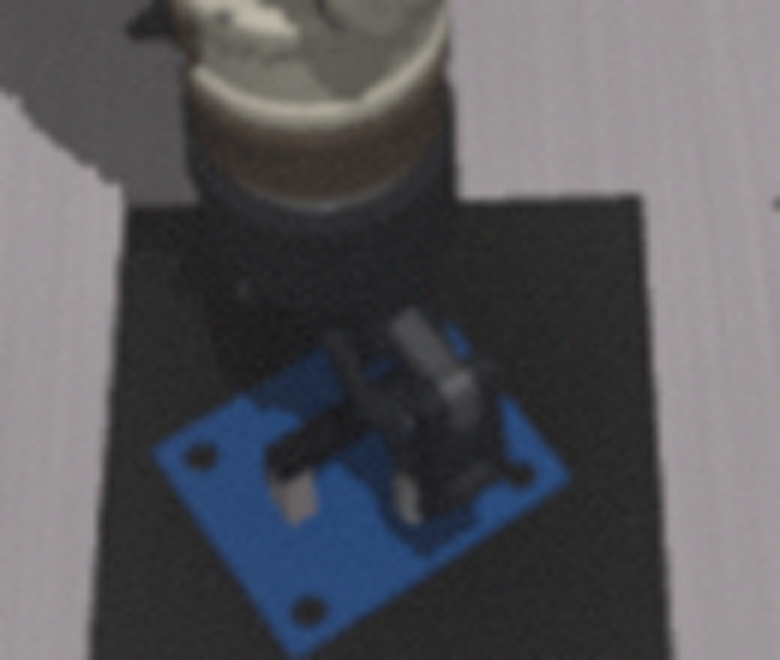

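The open fingers straddle the handle bar, which is visible at (320,440) in the crop. I'll lower the last 20 mm and close.

>>> send_rows(
  plan=[
    [-0.4,0.9,12,0,0],
    [0,0,8,0,0],
    [0,0,0,0,1],
    [0,0,0,0,1],
    [0,0,0,0,1],
  ],
)

```text
clock: 9.93
tcp_pos: [0.5158, -0.3, 0.0353]
eef_rot: [0.479, 0.878, -0.0, 0.0]
contact_force: [0.6, 0.2, 0.7]
gripper_width: 0.374
```

>>> send_rows(
  plan=[
    [0,0,0,0,1],
    [0,0,0,0,1],
    [0,0,0,0,1],
    [0,0,-5,0,1],
    [0,0,-10,0,1],
  ],
)

```text
clock: 10.55
tcp_pos: [0.5146, -0.2993, 0.0493]
eef_rot: [0.479, 0.878, 0.0, -0.001]
contact_force: [-0.3, 0.2, -1.2]
gripper_width: 0.127
```

```bash
python3 rem.py .5144 -.2989 .24 2.144
```

```text
clk 10.55 tcp [ 0.5146 -0.2993  0.0493] phi 2.143 tilt 0.14 q [-0.5268  0.5726 -0.0207  0.9801 -0.     -1.0989] F [-0.2548  0.1839 -1.1649] w 0.12741526379427331
tool shift mm [   0.8401   -0.1679 -190.7388] turn -0.001
```

>>> send_rows(
  plan=[
    [0,0,-25,0,1],
    [0,0,-40,0,1],
    [0,0,-40,0,1],
    [0,0,-35,0,1],
    [0,0,-20,0,1],
  ],
)

```text
clock: 11.18
tcp_pos: [0.5161, -0.3001, 0.2128]
eef_rot: [0.479, 0.878, -0.0, 0.002]
contact_force: [0.4, 0.7, -1.9]
gripper_width: 0.128
```

```bash
python3 rem.py .534 .07 .21 1.306;python3 - <<'E'
from h import *
s=manip.snapshot("side");t=manip.snapshot("top");cv2.imwrite("pics/s6.png",s[:,:,::-1]);cv2.imwrite("pics/t6.png",t[:,:,::-1])
crop(s,190,230,130,110,6,"pics/s6c.png")
E
```

```text
clk 11.175 tcp [ 0.5161 -0.3001  0.2128] phi 2.143 tilt 0.2 q [-0.5267  0.4448  0.2203  1.3428  0.     -1.099 ] F [ 0.4289  0.7006 -1.9199] w 0.127739829556552
tool shift mm [301.4415 215.4881   2.1645] turn 0.837
```

View pics/s6c.png

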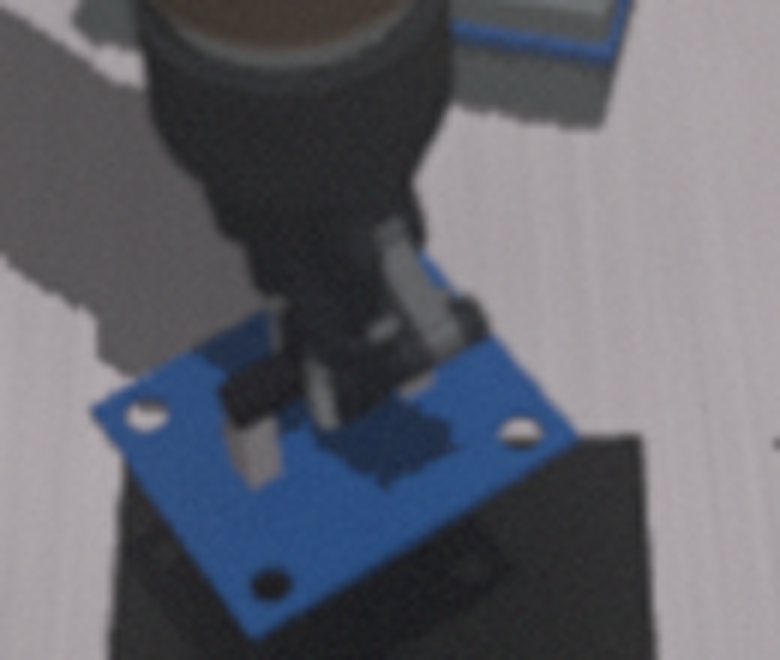

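The plate is lifted level on its handle, with holes visible at (147,414), (520,433) and (270,585). Now carrying it to the seat.

>>> send_rows(
  plan=[
    [15,11,0,0,1],
    [30,21.5,0,0,1],
    [36,25.5,0,0,1],
    [36,25.5,0,0,1],
    [36,25.5,0,0,1],
  ],
)

```text
clock: 11.9
tcp_pos: [0.5228, -0.1094, 0.208]
eef_rot: [0.479, 0.878, -0.0, -0.002]
contact_force: [1.6, -0.1, -1.7]
gripper_width: 0.125
```

>>> send_rows(
  plan=[
    [36,25.5,0,0,1],
    [36,25.5,0,0,1],
    [36,25.5,0,0,1],
    [25,18,0,0,1],
    [15,11,0,0,1],
  ],
)

```text
clock: 12.52
tcp_pos: [0.5313, 0.0716, 0.2083]
eef_rot: [0.478, 0.879, -0.001, -0.001]
contact_force: [0.2, -0.6, -1.4]
gripper_width: 0.122
```

>>> send_rows(
  plan=[
    [0,0,0,0.08,1],
    [0,0,0,0.14,1],
    [0,0,0,0.14,1],
    [0,0,0,0.14,1],
    [0,0,0,0.14,1],
  ],
)

```text
clock: 13.15
tcp_pos: [0.5319, 0.0693, 0.2088]
eef_rot: [0.732, 0.681, -0.001, -0.001]
contact_force: [-0.4, 0.2, -2.0]
gripper_width: 0.125
```

>>> send_rows(
  plan=[
    [0,0,0,0.12,1],
    [0,0,0,0.077,1],
    [0,0,0,0,1],
    [0,0,0,0,1],
    [0,0,0,0,1],
  ],
)

```text
clock: 13.78
tcp_pos: [0.5326, 0.0694, 0.2096]
eef_rot: [0.794, 0.608, -0.0, -0.0]
contact_force: [0.1, -0.2, -1.6]
gripper_width: 0.123
```

```bash
python3 rem.py .534 .07 .165 1.306;python3 - <<'E'
from h import *
s=manip.snapshot("side");t=manip.snapshot("top");cv2.imwrite("pics/s7.png",s[:,:,::-1]);cv2.imwrite("pics/t7.png",t[:,:,::-1])
crop(s,195,110,130,115,6,"pics/s7c.png");crop(t,220,180,100,90,8,"pics/t7c.png")
E
```

```text
clk 13.775 tcp [0.5326 0.0694 0.2096] phi 1.3064 tilt 0.02 q [ 0.1296  0.33    0.041   1.2822 -0.      0.3939] F [ 0.1339 -0.2371 -1.5665] w 0.12326256289965597
tool shift mm [ 0.9443  1.1629 44.626 ] turn 0.0004
```

View pics/s7c.png

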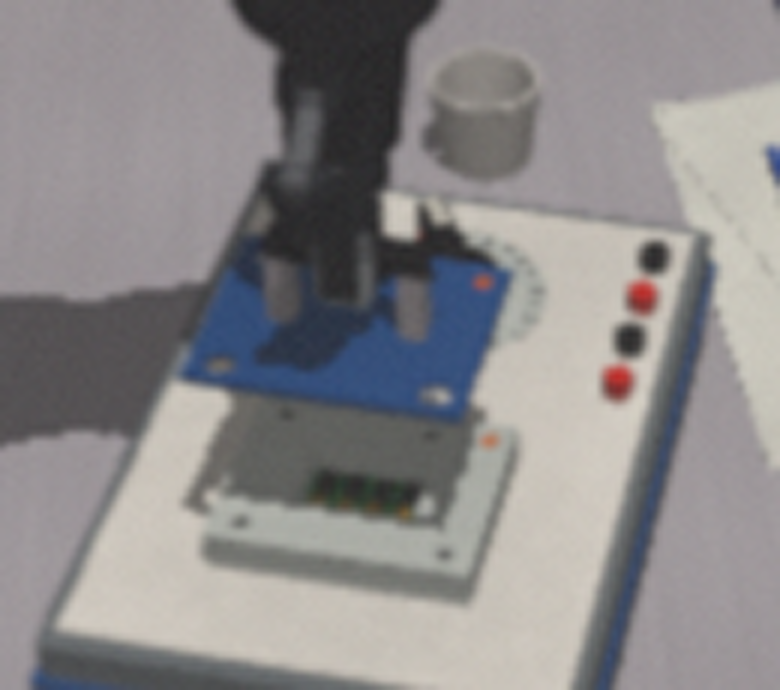

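View pics/t7c.png

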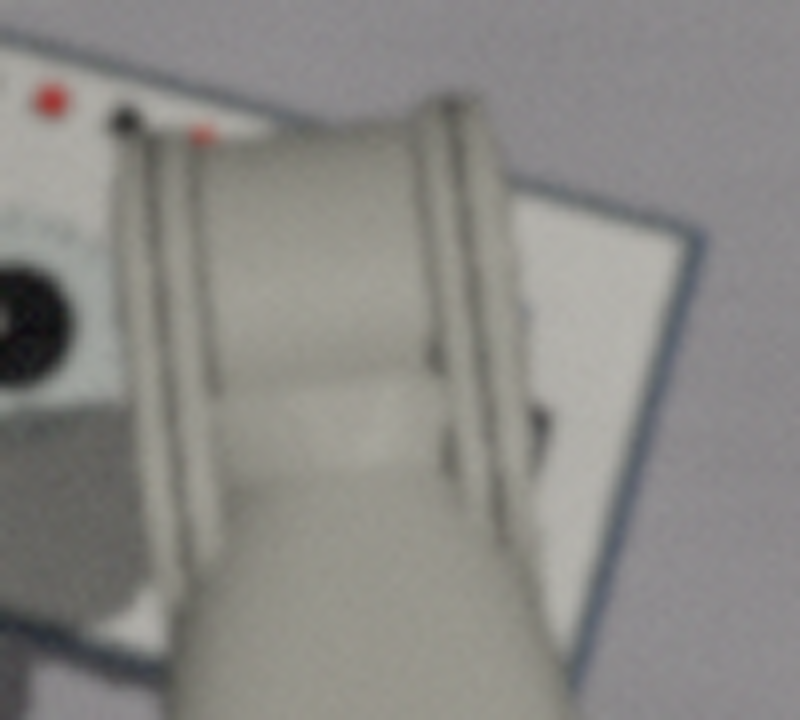

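The side view shows the plate above the flange with its dot corner (483,283) back left, matching the flange dot at (490,440), so it's the right way round. The arm hides this area in the top view. Next I lower part way.

>>> send_rows(
  plan=[
    [1,1.2,5,0,1],
    [0,0,15,0,1],
    [0,0,15,0,1],
    [0,0,10,0,1],
    [0,0,0,0,1],
  ],
)

```text
clock: 14.5
tcp_pos: [0.5333, 0.0699, 0.1633]
eef_rot: [0.794, 0.608, -0.001, -0.001]
contact_force: [0.2, -0.1, -0.8]
gripper_width: 0.129
```

>>> send_rows(
  plan=[
    [0,0,0,0,1],
    [0,0,0,0,1],
    [0,0,0,0,1],
    [0,0,0,0,1],
    [0,0,0,0,1],
  ],
)

```text
clock: 15.12
tcp_pos: [0.5343, 0.0701, 0.1649]
eef_rot: [0.794, 0.608, 0.0, 0.0]
contact_force: [0.5, -0.2, -2.1]
gripper_width: 0.125
```

```bash
python3 rem.py .534 .07 .1446 1.306;python3 - <<'E'
from h import *
s=manip.snapshot("side");cv2.imwrite("pics/s8.png",s[:,:,::-1])
crop(s,205,130,100,85,8,"pics/s8c.png")
E
```

```text
clk 15.125 tcp [0.5343 0.0701 0.1649] phi 1.306 tilt 0.01 q [ 0.1305  0.3614 -0.0338  1.1754  0.      0.3953] F [ 0.4784 -0.1684 -2.0716] w 0.1252469316129997
tool shift mm [-0.1704 -0.2188 20.3195] turn 0.0
```

View pics/s8c.png

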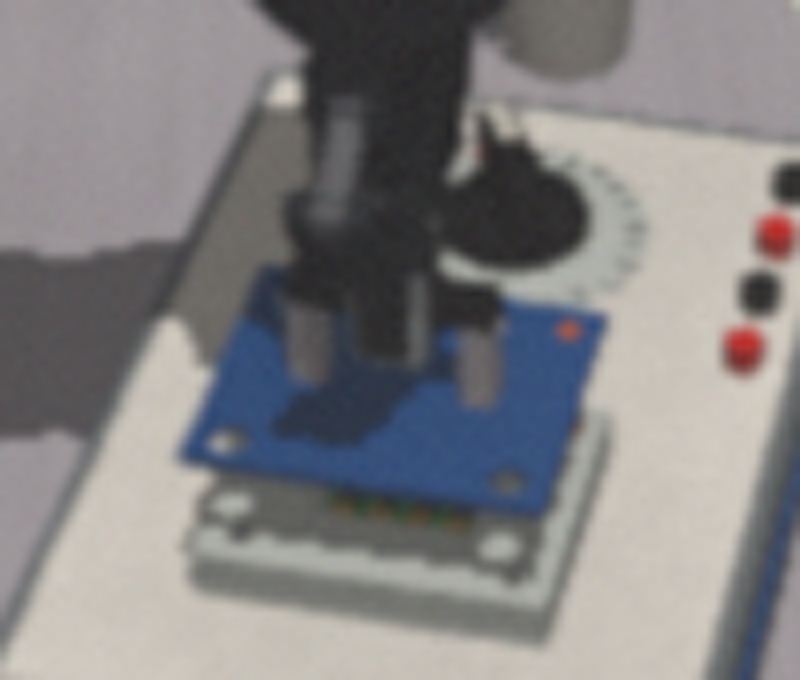

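The plate is about 35 mm above the flange, right way round, and the knob is untouched at (515,200). I'll lower the last 20 mm gently and measure.

>>> send_rows(
  plan=[
    [0,0,5,0,1],
    [0,0,6,0,1],
    [0,0,5,0,1],
    [0,0,4,0,1],
    [0,0,0,0,1],
  ],
)

```text
clock: 15.8
tcp_pos: [0.5338, 0.07, 0.1443]
eef_rot: [0.794, 0.608, -0.0, -0.0]
contact_force: [0.1, 0.2, -1.3]
gripper_width: 0.12
```

>>> send_rows(
  plan=[
    [0,0,0,0,1],
    [0,0,0,0,1],
    [0,0,0,0,1],
    [0,0,0,0,1],
    [0,0,0,0,1],
  ],
)

```text
clock: 16.42
tcp_pos: [0.5342, 0.0701, 0.1449]
eef_rot: [0.794, 0.608, 0.0, 0.0]
contact_force: [-0.2, 0.1, -1.9]
gripper_width: 0.13
```

```bash
python3 rem.py .534 .07 .1446 1.306;python3 - <<'E'
from h import *
np.set_printoptions(precision=2,suppress=True)
s=manip.snapshot("side");t=manip.snapshot("top");cv2.imwrite("pics/s9.png",s[:,:,::-1]);cv2.imwrite("pics/t9.png",t[:,:,::-1])
crop(s,205,130,100,85,8,"pics/s9c.png")
c=np.array([.534,.07]);a=-.265;R=np.array([[np.cos(a),-np.sin(a)],[np.sin(a),np.cos(a)]])
for z in(.113,.117):
    print(z,"pred holes",proj("side",np.c_[H@R.T+c,[z]*4]),"corners",proj("side",np.c_[np.array([[-55,-45],[55,-45],[-55,45],[55,45]])/1000@R.T+c,[z]*4]))
E
```

```text
clk 16.425 tcp [0.5342 0.0701 0.1449] phi 1.306 tilt 0.01 q [ 0.1304  0.3773 -0.0657  1.1277  0.      0.3953] F [-0.1596  0.1166 -1.8766] w 0.129536553020081
tool shift mm [-0.1537 -0.2091  0.2695] turn -0.0
0.113 pred holes [[234.14 192.11]
 [268.42 197.38]
 [241.92 173.85]
 [266.1  177.39]] corners [[227.56 194.41]
 [272.76 201.41]
 [238.14 170.33]
 [280.89 176.54]]
0.117 pred holes [[234.02 190.89]
 [268.4  196.15]
 [241.83 172.63]
 [266.07 176.17]] corners [[227.43 193.18]
 [272.75 200.18]
 [238.04 169.11]
 [280.9  175.32]]
```

View pics/s9c.png

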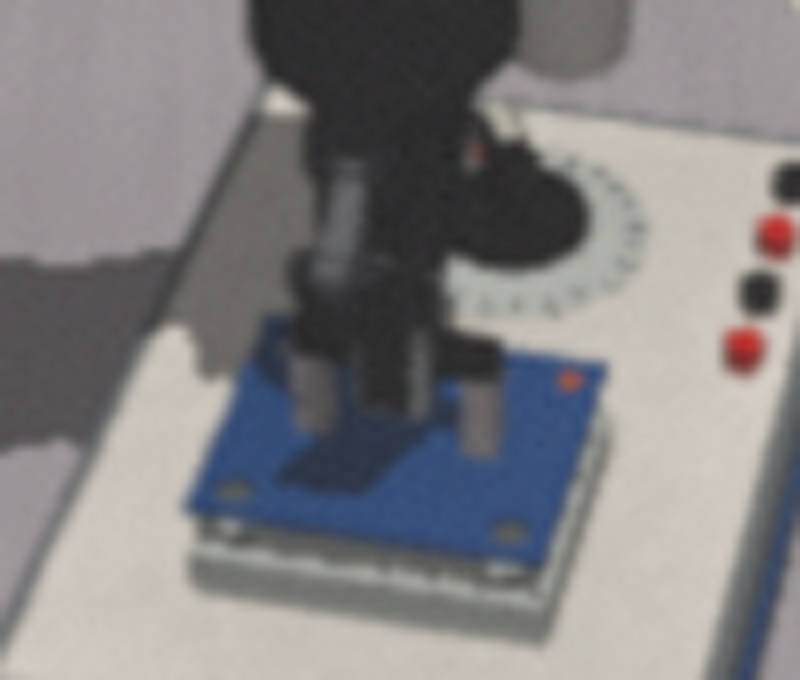

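The holes appear at (235,490) and (511,532) in the crop, against predictions of (236,491) and (511,533) for a plate centred at a 15 mm gap. I'll run a numeric centroid check.

```bash
python3 - <<'E'
from h import *
np.set_printoptions(precision=2,suppress=True)
c=np.array([.534,.07]);a=-.265;R=np.array([[np.cos(a),-np.sin(a)],[np.sin(a),np.cos(a)]])
s=cv2.imread("pics/s9.png")[:,:,::-1].astype(float);s0=cv2.imread("pics/s0.png" if 0 else "pics/side0.png")[:,:,::-1].astype(float)
b=s[:,:,2]-s[:,:,0]; b0=s0[:,:,2]-s0[:,:,0]
pr=proj("side",np.c_[H@R.T+c,[.117]*4])
for i in(0,1):
    p=blob(b,pr[i],3);W=plane("side",p,.117)[0,:2]-c;W2=plane("side",p,.115)[0,:2]-c
    print("hole",i,"px",p,"pred",pr[i],"err mm box frame",(R.T@W-H[i])*1000,"if z=.115",(R.T@W2-H[i])*1000)
# same-method calibration on the mat
cc=np.array([.5144,-.2989]);a2=.5735;R2=np.array([[np.cos(a2),-np.sin(a2)],[np.sin(a2),np.cos(a2)]])
for i in range(4):
    q=proj("side",[*(R2@H[i]+cc),.007])[0];p=blob(b0,q,3);W=plane("side",p,.007)[0,:2]-cc;print("mat",i,W*1000-R2@H[i]*1000)
# orange dot: flange's (start) vs plate's
def od(im,p): 
    r=im[:,:,0]-im[:,:,1:].mean(2); return blob(r,p,2,dark=False)
f0=od(s0,c2p(408,267,5,195,130));d1=od(s0,c2p(295,145,5,200,295));d2=od(s,c2p(570,380,8,205,130))
print("flange dot box",R.T@(plane("side",f0,.098)[0,:2]-c)*1000,"plate dot on mat",R2.T@(plane("side",d1,.007)[0,:2]-cc)*1000,"plate dot now",R.T@(plane("side",d2,.117)[0,:2]-c)*1000)
E
python3 rem.py .534 .07 .1446 1.306
```

```text
hole 0 px [233.54 191.17] pred [234.02 190.89] err mm box frame [-0.83 -1.2 ] if z=.115 [-1.58  0.83]
hole 1 px [268.25 196.11] pred [268.4  196.15] err mm box frame [-0.37  0.05] if z=.115 [-0.88  2.08]
mat 0 [0.16 0.02]
mat 1 [ 0.22 -0.12]
mat 2 [0.31 0.01]
mat 3 [ 0.21 -0.11]
flange dot box [45.01 35.53] plate dot on mat [45.84 34.65] plate dot now [43.92 35.92]
clk 16.525 tcp [0.5342 0.0701 0.1448] phi 1.306 tilt 0.0 q [ 0.1305  0.3773 -0.0658  1.1277  0.      0.3953] F [-0.4336 -0.5109 -1.4676] w 0.1251133783159539
tool shift mm [-0.1322 -0.1459  0.1971] turn -0.0
```

The remaining offsets are sub-millimetre to 1.5 mm, averaging about -0.8 mm along the box's x, which is the tool's +y. I'll apply a small trim and let it settle.

>>> send_rows(
  plan=[
    [0,0.8,0,0,1],
    [0,0,0,0,1],
    [0,0,0,0,1],
    [0,0,0,0,1],
    [0,0,0,0,1],
  ],
)

```text
clock: 17.15
tcp_pos: [0.5349, 0.0699, 0.1448]
eef_rot: [0.794, 0.608, -0.0, -0.0]
contact_force: [0.5, -0.1, -2.5]
gripper_width: 0.121
```

>>> send_rows(
  plan=[
    [0,0,0,0,1],
    [0,0,0,0,1],
    [0,0,0,0,1],
    [0,0,0,0,1],
    [0,0,0,0,1],
  ],
)

```text
clock: 17.77
tcp_pos: [0.535, 0.0699, 0.1448]
eef_rot: [0.794, 0.608, -0.0, 0.0]
contact_force: [0.4, 0.6, -2.3]
gripper_width: 0.122
```

```bash
python3 rem.py .534 .07 .1446 1.306; python3 - <<'E'
from knob import *
np.set_printoptions(precision=2,suppress=True)
c=np.array([.534,.07])
im=manip.snapshot("side");t=manip.snapshot("top");cv2.imwrite("pics/s10.png",im[:,:,::-1]);cv2.imwrite("pics/t10.png",t[:,:,::-1])
s=im.astype(float);b=s[:,:,2]-s[:,:,0]
pr=proj("side",np.c_[H@R.T+c,[.117]*4])
for i in(0,1):
    p=blob(b,pr[i],3);print(i,(R.T@(plane("side",p,.117)[0,:2]-c)-H[i])*1000)
r=s[:,:,0]-s[:,:,1:].mean(2);d=blob(r,c2p(570,380,8,205,130),2,dark=False);print("dot",R.T@(plane("side",d,.117)[0,:2]-c)*1000)
v=np.zeros((420,560,3),np.uint8)
a=cv2.resize(im[130:215,205:305],None,fx=4,fy=4,interpolation=cv2.INTER_CUBIC);bb=cv2.resize(t[200:242,200:242],None,fx=8,fy=8,interpolation=cv2.INTER_CUBIC)
o=np.zeros((340,740,3),np.uint8);o[:340,:400]=a;o[:336,402:738]=bb;cv2.imwrite("pics/fin.png",o[:,:,::-1])
E
```

```text
clk 17.775 tcp [0.535  0.0699 0.1448] phi 1.306 tilt 0.0 q [ 0.1299  0.3787 -0.0637  1.1284 -0.      0.3947] F [ 0.4122  0.5536 -2.3287] w 0.12197861096861505
tool shift mm [-0.1402 -0.9676  0.2215] turn 0.0
0 [ 0.25 -0.73]
1 [0.06 0.  ]
dot [44.51 35.54]
```

View pics/fin.png

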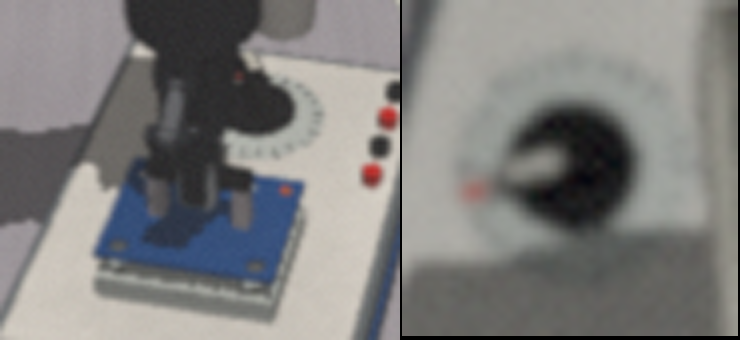

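The holes at (118,245) and (256,266) are centred to within 0.8 mm by the measurement. In the right panel, the knob pointer meets the red mark at (473,190). Handing in.

```bash
python3 -c "
from bench import manip
print(manip.sign_off())"
```

```text
the job is handed in; nothing more can be done
None
```

I turned the knob to the red mark first. The cover is now held by its handle over the flange, the right way round, and I handed the job in at about 18 s of the 58 s allowed.

- **Knob:** I turned it about 0.74 rad clockwise and left it. From above, the bar stripe measured 1.01–1.09 rad at the two usable brightness thresholds, against 1.04 rad for the mark. The two lower thresholds failed because they picked up the bright dial. In the last picture the bar's end still meets the mark.
- **Holes:** In the last side picture, front holes 0 and 1 were within 0.8 mm of the threaded holes, after a 0.8 mm trim. The plate's orange dot was about 1 mm off. The gripper hid holes 2 and 3, and the arm blocked the top view of the plate, so those two rest on the plate's shape and the arm's readings.
- **Height and level:** The gap is about 15 mm, worked out from the measured lift (plate underside about 113 mm above the bench). No camera measured the height separately. Tool tilt read 0.0°, and the wrist force showed only the plate's weight of about 2 N, with no sign of contact with the box.
- **Forces and bystanders:** The highest wrist force I saw was about 18 N, a brief upward pull while gripping the knob. I never went near the screwdriver, cup or tape, but did not re-measure them at the end.

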